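# Assemble the printed model rocket on its display stand

### The job

Put the printed model rocket together on the dark wooden stand, one part at a time from the bottom up: the finned booster over the stand's plug, then the middle stage, then the upper stage, then the pointed nose cone, each fully seated and upright on the part below. Leave the spare blunt nose cap, the glue stick, the bottle and the scraper where they are.

Things in the scene. Friction and masses are not known exactly. Their poses are not given: they have to be found in the camera images.
- stand: Display stand, fixed to the bench: a dark wooden disc, 120 mm in diameter and 14 mm thick, with a plain tapered plug in the middle of its top (45 mm in diameter at the foot, 32 mm at the top, 14 mm high). Origin: centre of the disc's underside, on the bench; z up.
- booster_center (a point): White printed booster, 80 g, upright: body 60 mm diameter, 68 high; four 4 mm fins at the foot (on its x and y axes, to 20 mm up and 47 mm out: grip above them). Tapered plug on top, 37 to 25 mm diameter, 14 high. Socket underneath 50 mm diameter, 18 deep: seats over the stand's plug, foot on the disc. Point: on its axis (z up), 41 mm above its underside (half-way up).
- mid_center (a point): Middle stage, 50 g, upright: plain white printed cylinder, body 50 mm diameter, 50 high; tapered plug on top, 27 to 16 mm diameter, 14 high. Socket underneath 42 mm diameter, 18 deep: seats over the booster's plug, foot on the booster's top face. Point: on its axis (z up), 32 mm above its underside (half-way up).
- upper_center (a point): Upper stage, 40 g, upright: white printed cylinder, body 40 mm diameter, 56 high, the top 6 mm bevelled; tapered plug on top, 20 to 10 mm diameter, 12 high. Socket underneath 32 mm diameter, 18 deep: seats over the middle stage's plug, foot on its top face. Point: on its axis (z up), 34 mm above its underside (half-way up).
- nose_center (a point): Pointed nose cone, 30 g, upright: white print 32 mm diameter, 74 high, straight for the lower 42 mm (grip it there), then tapering to a point. Socket underneath 24 mm diameter, 18 deep: seats over the upper stage's plug, foot on its top face, 56 mm above that stage's underside. Point: on its axis (z up), 37 mm above its underside (half-way up).
- spare_center (a point): Spare blunt nose cap, not used: white print 32 mm in diameter but only 42 mm high with a round dome. About 30 g, loose, upright. This point: on its axis, 21 mm above the bench.
- glue_center (a point): Glue stick standing upright, loose: yellow tube with a black cap, 31 mm in diameter, 92 mm high. This point: on its axis, 46 mm above the bench. To be left alone.
- bottle: Clear drinking bottle with a yellow cap, 68 mm in diameter, 188 mm high, standing loose at the robot's left edge of the work. Origin: centre of its underside. To be left alone.
- scraper: Print scraper (a spatula about 200 mm long) lying loose on the bench at the robot's right edge of the work, along its own x. Origin: on the bench under its middle. To be left alone.
Not all that is in view belongs to the job. Leave any green, turquoise or yellow look-alike of the part that bears booster_center alone.

How it is judged:
By the outcome, as a careful person would: the job done as asked, in the order asked, and still so for the second after the job is handed in, with the robot touching nothing.
It also fails if it takes over 125 s, if anything falls off the work surface, if the arm or the gripper's body presses on something with over 40 N, if the wrist force passes 120 N, or if a joint passes its speed limit or range.

### The arm

A 6-joint arm with a two-finger parallel gripper is mounted at the origin on the work surface. World frame = base frame: x ahead of the robot, y to its left, z up, the work surface at z = 0. Lengths are in m, angles in rad, forces in N, time in s.
With the tool pointing down it reaches from about 0.35 to 0.775 m from the base axis. Payload 7.3 kg.
Tool frame: the origin (TCP) lies at the very end of the fingers, on their centre line; the grasp point (between the pads) lies 19 mm behind it; z points along the fingers, y is the direction in which the jaws open and shut (so a half turn about z gives the same grasp; the last joint's range is limited). The gripper opens to 92 mm and grips with 3 to 60 N. Pads are 19 mm wide; open, the fingers measure 130 mm over their backs; the gripper's body (75 mm by 190 mm) begins 47 mm behind the grasp point.
Start: joints at [-0.146, 0.342, 1.524, -0, 1.275, -0.146], TCP at [0.525, 0, 0.227] pointing down, gripper open.
Joint ranges: [-2.53, 2.53], [-0.77, 2.02], [0.04, 2.7], [-1, 4.14], [0.28, 2.66], [-3.11, 3.11]. Speed limits (rad/s): [2.57, 2.57, 3.14, 3.14, 3.14, 3.14].

### API

Orientations are given as [roll, pitch, yaw] about the fixed x, y, z axes, in that order (R = Rz(yaw) Ry(pitch) Rx(roll)).
In Python, from cell import robot gives the robot as it stands.
- The arm moves only by the tool apply_moves, never from a script. Its argument "plan" is a list of rows, each an object of numbers: "tx", "ty", "tz": the shift along the tool's x, y, z in m; "yaw": the turn about the tool's z in rad; "grip": the opening, from -1 (shut) to 1 (fully open), so that 0 is half open. In form: [{"tx": .., "ty": .., "tz": .., "yaw": .., "grip": ..}, ...]. A call has 1 to 8 rows; each row is the pose to reach, as a shift and turn from the pose commanded when the call began, along the tool's axes at that moment; what a row does not reach only later rows make up. A row lasts 1/8 s, in which the tool goes at most 62.5 mm and 10.7 degrees, less where a joint would pass 70% of its speed; a pose out of reach is approached as far as the arm can. A call with a gripper value outside its range is refused whole. The fingers move at their own pace and stop on an object; "force" is the grip in N (left out, the last holds). Time passes only in rows, so rows that repeat a pose let the fingers close. It gives the time, the measured TCP pose, the force and the opening at its end, in the units of the state.
- robot.observe(): the state, without advancing time (a new reading comes with each control period).
- robot.read_camera(name): name is "scene" or "side" or "wrist"; returns (picture, depth): 420x560x3 uint8, red, green, blue; 420x560 float32, m along the optical axis (not along the pixel's ray), 0 where there is no reading.
- robot.get_calibration(name): a dict with "camera_matrix" (3x3 intrinsics, pixels), "R" (3x3) and "t" (3): a world point X has camera coordinates R X + t. Camera axes: x right, y down, z forward; pixel columns grow to the right and rows downward; lengths in m; the calibration is good to about 2 mm. A picture is of the moment at which its call begins: read the wrist's pose just before it. get_calibration takes no time and is no camera call; for the wrist camera it gives the pose at the moment of the call.
- robot.hand_in(): hands the job in, once; it reports no verdict.
Trained networks look in the newest picture that a camera, given by its name, has taken for a name from the list of things; names that differ only in an ending like _2 or _b are one class to them, and where a whole thing is asked for, a point or a joint stands for the part that bears it (a point fixed in the world has none). Each returns a list of dicts, best first, with "confidence" (0 to 1); they miss things now and then, are a little off and sometimes report something else, mostly with a low value. They report only what shows in the picture. A call takes as long as a camera call. They do not tell look-alikes from the thing itself.
- robot.outline_of(label, camera): "region" (420x560 bool, what is visible of it) and "pixel" ([row, column] in pixels, amid what is visible of it).
- robot.tip_of(label, camera): "pixel" ([row, column] in pixels: a listed point, or the origin of a listed thing).
The state is a dict: "time": time; "qpos": joint angles; "qvel": joint speeds; "joint_efforts": joint torques, N m; "tool_pos": TCP position; "tool_rot": TCP orientation; "contact_force": force on the tool from outside, world axes, zero at the start; "torque": the same for the moment, N m; "opening": finger opening in m.
Only numpy, scipy, OpenCV 4.12 (cv2) and the standard library are available. Lean on these libraries where they do the work, as an engineer would, in place of code of your own. Each camera call takes 0.05 s, during which the arm holds its last target.

## Working session

There is one attempt and no reset: what is moved stays moved. The work goes in short steps, Python scripts to look and compute and a tool call to move; the robot and the scene stay as the last step left them, time stands still between calls to the robot, and variables do not carry over. Pictures are saved under pics/ and viewed, and the job is handed in when it is done.

Besides the shell and the picture viewer there is one more tool, called after "Call:" in YAML: its name, and indented under it one key for each argument. apply_moves: Moves the arm, as the interface text tells. Its arguments: {"type":"object","properties":{"plan":{"type":"array","items":{"type":"object","properties":{"tx":{"type":"number"},"ty":{"type":"number"},"tz":{"type":"number"},"yaw":{"type":"number"},"grip":{"type":"number"}}}},"force":{"type":"number"}},"required":["plan"]}

```bash
ls; mkdir -p pics; python3 - <<'E'
from cell import robot
import cv2
s=robot.observe();print(s)
for n in ["scene","side","wrist"]:
    p,d=robot.read_camera(n);cv2.imwrite(f"pics/{n}0.png",p[:,:,::-1])
    c=robot.get_calibration(n);print(n,c)
E
```

```text
pics
{'time': 0.0, 'qpos': array([-1.46008878e-01,  3.42707985e-01,  1.52499318e+00, -6.71140279e-06,
        1.27541174e+00, -1.45992879e-01]), 'qvel': array([ 0.00011387, -0.00041369,  0.00127806,  0.00045186,  0.00121605,
       -0.00180858]), 'joint_efforts': array([ 7.61924657e-04, -4.31245601e+01, -2.44219762e+01,  7.17750052e-02,
        5.59406646e-02, -1.04314388e-04]), 'tool_pos': array([5.24599140e-01, 7.44819310e-05, 2.26060938e-01]), 'tool_rot': array([-3.14008764e+00, -2.14809010e-04,  1.57078212e+00]), 'contact_force': array([ 0.1303119 ,  0.21262916, -0.22092396]), 'torque': array([-0.00568589, -0.01669593, -0.03838896]), 'opening': 0.09187860069233836}
scene {'camera_matrix': array([[409.25002157,   0.        , 280.1400781 ],
       [  0.        , 409.25002157, 211.57274171],
       [  0.        ,   0.        ,   1.        ]]), 'R': array([[-0.68388427,  0.72958999,  0.00086508],
       [ 0.5126638 ,  0.48139055, -0.71094231],
       [-0.51911284, -0.48575876, -0.7032498 ]]), 't': array([ 0.41933443, -0.25452328,  1.33094367])}
side {'camera_matrix': array([[482.10611538,   0.        , 282.47244554],
       [  0.        , 482.10611538, 206.93020596],
       [  0.        ,   0.        ,   1.        ]]), 'R': array([[-0.99772035, -0.06700407,  0.00803526],
       [-0.04872316,  0.63284005, -0.77274803],
       [ 0.04669223, -0.77137794, -0.63466204]]), 't': array([0.57119578, 0.08357617, 1.15165095])}
wrist {'camera_matrix': array([[329.97776535,   0.        , 276.17279931],
       [  0.        , 329.97776535, 211.69310604],
       [  0.        ,   0.        ,   1.        ]]), 'R': array([[ 9.99997774e-01, -2.14045553e-04, -2.09917925e-03],
       [ 4.40909876e-04, -9.51684112e-01,  3.07078419e-01],
       [-2.06348431e-03, -3.07078661e-01, -9.51681899e-01]]), 't': array([-0.52343411, -0.03844282,  0.39327633])}
```

View pics/scene0.png

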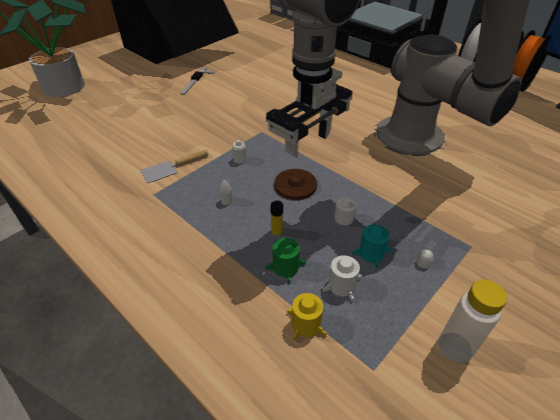

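View pics/side0.png

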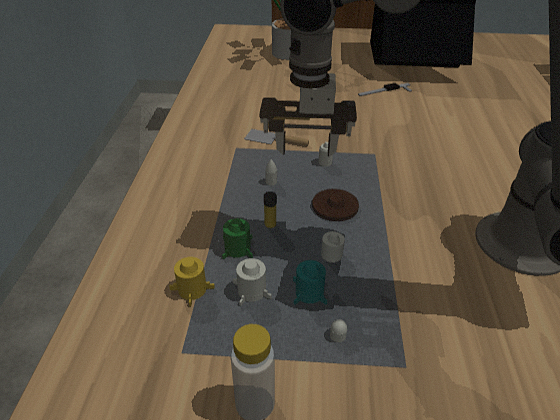

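View pics/wrist0.png

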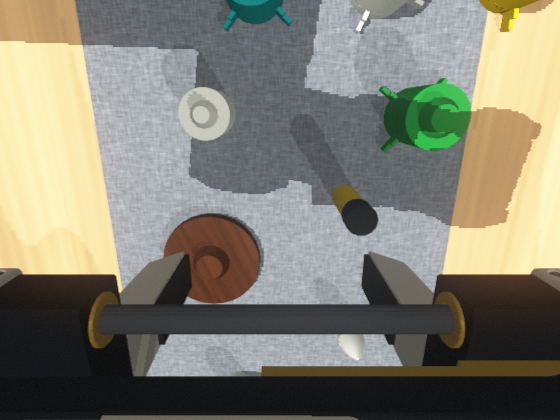

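```bash
cat > h.py <<'E'
import numpy as np, cv2
from cell import robot
H=dict(stand=0.0,booster_center=.041,mid_center=.032,upper_center=.034,nose_center=.037,spare_center=.021,glue_center=.046,bottle=0,scraper=0)
def ray(c,px):
    K,R,t=map(np.asarray,(c["camera_matrix"],c["R"],c["t"]))
    d=R.T@np.linalg.inv(K)@np.array([px[1],px[0],1.]); o=-R.T@t
    return o,d
def onplane(c,px,z):
    o,d=ray(c,px); return o+d*(z-o[2])/d[2]
def cloud(c,d):
    K,R,t=map(np.asarray,(c["camera_matrix"],c["R"],c["t"]))
    v,u=np.mgrid[:d.shape[0],:d.shape[1]]
    P=np.stack([(u-K[0,2])/K[0,0]*d,(v-K[1,2])/K[1,1]*d,d],-1)
    X=(P-t)@R
    X[d<=0]=np.nan
    return X
def fitc(P,r):
    from scipy.optimize import least_squares
    f=lambda c:np.hypot(P[:,0]-c[0],P[:,1]-c[1])-r
    s=least_squares(f,P[:,:2].mean(0),loss='soft_l1',f_scale=.002)
    return s.x,np.sqrt(np.mean(s.fun**2))
E
python3 - <<'E'
from h import *
for cam in ["scene","side"]:
    p,d=robot.read_camera(cam);c=robot.get_calibration(cam);X=cloud(c,d)
    np.save(f"X_{cam}.npy",X)
    for n in H:
        for q in robot.tip_of(n,cam)[:4]:
            if q["confidence"]>.2: print(cam,n,round(q["confidence"],2),np.round(q["pixel"]),np.round(onplane(c,q["pixel"],H[n]),4))
print(robot.observe()["time"])
E
```

```text
scene stand 0.69 [182. 295.] [ 0.4343 -0.1107  0.    ]
scene booster_center 0.96 [242. 375.] [0.5027 0.1979 0.041 ]
scene booster_center 0.88 [253. 286.] [0.6677 0.0701 0.041 ]
scene booster_center 0.56 [276. 342.] [0.6334 0.1996 0.041 ]
scene upper_center 0.79 [150. 240.] [ 0.4667 -0.2979  0.034 ]
scene nose_center 0.5 [190. 226.] [ 0.6182 -0.1901  0.037 ]
scene spare_center 0.58 [259. 429.] [0.4467 0.3085 0.021 ]
scene glue_center 0.32 [276. 345.] [0.6313 0.2072 0.046 ]
scene bottle 0.69 [347. 455.] [0.5909 0.4512 0.    ]
scene scraper 0.6 [165. 175.] [ 0.622  -0.4182  0.    ]
side booster_center 0.91 [279. 186.] [0.7577 0.2125 0.041 ]
side booster_center 0.8 [234. 234.] [0.6786 0.0686 0.041 ]
side booster_center 0.59 [201. 335.] [ 0.4459 -0.0702  0.041 ]
side booster_center 0.58 [279. 250.] [0.6262 0.2013 0.041 ]
side mid_center 0.69 [244. 330.] [0.4586 0.0763 0.032 ]
side mid_center 0.37 [405. 253.] [0.5906 0.4704 0.032 ]
side upper_center 0.69 [154. 325.] [ 0.4718 -0.2934  0.034 ]
side nose_center 0.71 [140. 280.] [ 0.6047 -0.3528  0.037 ]
side nose_center 0.65 [173. 270.] [ 0.6174 -0.1829  0.037 ]
side spare_center 0.86 [329. 338.] [0.4458 0.2988 0.021 ]
side glue_center 0.73 [208. 273.] [ 0.5976 -0.025   0.046 ]
side glue_center 0.73 [274. 247.] [0.6337 0.1948 0.046 ]
side glue_center 0.31 [154. 324.] [ 0.4731 -0.2769  0.046 ]
side bottle 0.64 [408. 254.] [0.59   0.4572 0.    ]
side bottle 0.37 [153. 324.] [ 0.4717 -0.35    0.    ]
side scraper 0.72 [140. 281.] [ 0.6061 -0.4173  0.    ]
side scraper 0.43 [331. 337.] [0.445  0.2878 0.    ]
1.15
```

```bash
python3 - <<'E'
from h import *
G=dict(stand=(.44,-.095,.06,.003,.012),booster=(.63,.20,.03,.026,.064),mid=(.457,.076,.025,.008,.046),upper=(.469,-.296,.02,.008,.046),nose=(.618,-.186,.016,.008,.04),spare=(.445,.303,.016,.006,.024))
for cam in ["scene","side"]:
    X=np.load(f"X_{cam}.npy").reshape(-1,3); X=X[np.isfinite(X).all(1)]
    for n,(x,y,r,a,b) in G.items():
        m=(np.hypot(X[:,0]-x,X[:,1]-y)<r+.02)
        Q=X[m]; P=Q[(Q[:,2]>a)&(Q[:,2]<b)]
        if len(P)<8: print(cam,n,len(P));continue
        c,e=fitc(P,r); print(cam,n,len(P),np.round(c,4),round(e,4),"ztop",np.round(np.percentile(Q[:,2],[1,50,99]),4))
        T=Q[(Q[:,2]>b+.003)]; print("   top centroid",len(T),np.round(T.mean(0),4) if len(T) else "")
E
```

```text
scene stand 276 [ 0.4434 -0.1001] 0.0154 ztop [-0.0028  0.0116  0.028 ]
   top centroid 219 [ 0.4507 -0.0966  0.0212]
scene booster 307 [0.6259 0.1994] 0.0008 ztop [-0.0023  0.0252  0.0827]
   top centroid 395 [0.6305 0.2026 0.0731]
scene mid 214 [0.4546 0.0772] 0.0015 ztop [-0.0028  0.0303  0.5233]
   top centroid 369 [0.4587 0.0572 0.2097]
scene upper 140 [ 0.4697 -0.3006] 0.0017 ztop [-0.0031  0.0103  0.0664]
   top centroid 98 [ 0.4744 -0.2948  0.0563]
scene nose 109 [ 0.6183 -0.1923] 0.0011 ztop [-0.0029  0.0026  0.0695]
   top centroid 106 [ 0.6231 -0.186   0.0563]
scene spare 81 [0.4455 0.3   ] 0.0009 ztop [-0.003   0.0009  0.0412]
   top centroid 130 [0.4513 0.3019 0.0353]
side stand 268 [ 0.4434 -0.1013] 0.0121 ztop [-0.0018  0.0128  0.3366]
   top centroid 584 [ 0.4455 -0.0858  0.067 ]
side booster 359 [0.6253 0.1975] 0.001 ztop [-0.0013  0.028   0.0836]
   top centroid 491 [0.6246 0.2031 0.0732]
side mid 261 [0.454  0.0751] 0.0012 ztop [-0.0012  0.0496  0.5617]
   top centroid 827 [0.4621 0.0616 0.3251]
side upper 136 [ 0.4692 -0.3033] 0.0021 ztop [-0.0022  0.0052  0.0686]
   top centroid 70 [ 0.4754 -0.2944  0.0576]
side nose 113 [ 0.6174 -0.1949] 0.0017 ztop [-0.0019  0.0066  0.0716]
   top centroid 105 [ 0.6166 -0.1867  0.0569]
side spare 93 [0.4448 0.298 ] 0.0009 ztop [-0.0018  0.0021  0.0428]
   top centroid 193 [0.4457 0.3039 0.0363]
```

```bash
python3 - <<'E'
from h import *
for cam in ["scene","side","wrist"]:
    c=robot.get_calibration(cam);p,d=robot.read_camera(cam);X=cloud(c,d)
    h=cv2.cvtColor(p,cv2.COLOR_RGB2HSV); 
    m=((h[...,0]<12)|(h[...,0]>172))&(h[...,1]>110)
    m&=(np.hypot(X[...,0]-.443,X[...,1]+.1)<.08)&(X[...,2]<.05)
    P=X[m]
    D=P[(P[:,2]<.018)&(P[:,2]>.010)]; T=P[P[:,2]>.023]
    cc=cv2.minEnclosingCircle(D[:,:2].astype(np.float32)*1000)
    hull=cv2.convexHull(D[:,:2].astype(np.float32))[:,0]
    print(cam,len(D),"disc",cc,fitc(hull,.06),"median z",np.median(D[:,2]),"plug top",len(T),np.median(T,0),T.mean(0))
    for n in (["mid_center","stand","glue_center"] if cam=="wrist" else []):
        for q in robot.tip_of(n,cam)[:2]: print(n,q["confidence"],onplane(c,q["pixel"],H[n]))
E
```

```text
scene 733 disc ((447.6636962890625, -99.92745971679688), 60.7117919921875) (array([ 0.44734634, -0.0997373 ]), np.float64(0.002207833461640613)) median z 0.013232289616821855 plug top 90 [ 0.44677529 -0.09828447  0.02708596] [ 0.44673407 -0.09740559  0.02678223]
side 371 disc ((444.30645751953125, -98.5119857788086), 59.254817962646484) (array([ 0.44366178, -0.09788417]), np.float64(0.0027252154942871546)) median z 0.014493685373222381 plug top 46 [ 0.44489958 -0.09772474  0.02813467] [ 0.4443468  -0.09877681  0.02800121]
wrist 4662 disc ((442.70782470703125, -100.58088684082031), 59.57240676879883) (array([ 0.44209264, -0.10042167]), np.float64(0.001181321966236751)) median z 0.01470291152396178 plug top 681 [ 0.44408194 -0.09794121  0.02839869] [ 0.44405603 -0.0980638   0.02788234]
mid_center 0.91 [0.45316654 0.07512261 0.032     ]
stand 0.97 [ 0.44298661 -0.09904444  0.        ]
glue_center 0.69 [ 0.60492741 -0.01766185  0.046     ]
```

Call:
apply_moves:
  plan:
    - {"tx":0.05,"ty":0.025,"tz":0,"yaw":0.18,"grip":1}
    - {"tx":0.1,"ty":0.05,"tz":0,"yaw":0.36,"grip":1}
    - {"tx":0.15,"ty":0.075,"tz":0,"yaw":0.54,"grip":1}
    - {"tx":0.1985,"ty":0.101,"tz":0,"yaw":0.72,"grip":1}
    - {"tx":0.1985,"ty":0.101,"tz":0,"yaw":0.9,"grip":1}
    - {"tx":0.1985,"ty":0.101,"tz":0,"yaw":1.08,"grip":1}
    - {"tx":0.1985,"ty":0.101,"tz":0,"yaw":1.26,"grip":1}
    - {"tx":0.1985,"ty":0.101,"tz":0,"yaw":1.44,"grip":1}

```text
time: 2.45
tool_pos: [0.626, 0.1986, 0.2265]
tool_rot: [3.142, 0.0, 0.125]
contact_force: [0.9, -0.6, 0.7]
opening: 0.0916
```

Call:
apply_moves:
  plan:
    - {"yaw":0.13,"grip":1}
    - {"yaw":0.13,"grip":1}

```text
schema error: expected keys tx, ty, tz, yaw, grip
```

```bash
python3 - <<'E'
from h import *
s=robot.observe();print(s["time"],s["tool_pos"],s["tool_rot"])
cam="wrist";c=robot.get_calibration(cam);p,d=robot.read_camera(cam);X=cloud(c,d);cv2.imwrite("pics/w1.png",p[:,:,::-1])
for q in robot.tip_of("booster_center",cam): print(q["confidence"],q["pixel"],onplane(c,q["pixel"],.041))
Q=X.reshape(-1,3);Q=Q[np.isfinite(Q).all(1)];Q=Q[np.hypot(Q[:,0]-.6255,Q[:,1]-.1985)<.045]
S=Q[(Q[:,2]>.064)&(Q[:,2]<.071)];h=cv2.convexHull(S[:,:2].astype(np.float32))[:,0];print(fitc(h,.03))
T=Q[(Q[:,2]>.079)&(Q[:,2]<.086)];h=cv2.convexHull(T[:,:2].astype(np.float32))[:,0];print(fitc(h,.0125))
E
```

```text
2.45 [0.62600687 0.19859175 0.22651721] [3.14153809e+00 2.43048249e-04 1.24975150e-01]
0.97 [58.8, 289.4] [0.75128369 0.2021168  0.041     ]
0.84 [187.4, 278.3] [0.62507904 0.19670008 0.041     ]
0.84 [287.1, 268.1] [0.50326004 0.19335599 0.041     ]
0.75 [157.4, 406.6] [0.67352795 0.06823442 0.041     ]
(array([0.62453324, 0.1980836 ]), np.float64(0.00018364427840698852))
(array([0.62478146, 0.19814501]), np.float64(0.001671154763076231))
```

View pics/w1.png

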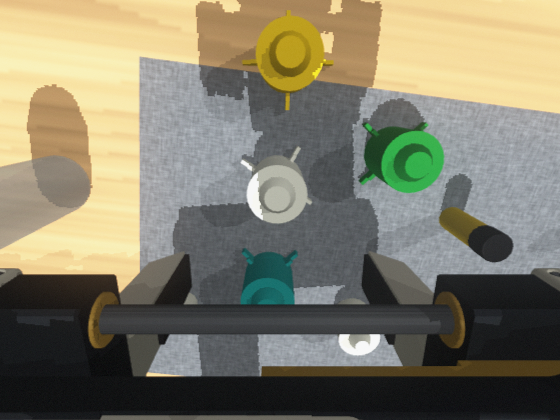

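Call:
apply_moves:
  plan:
    - {"tx":-0.001,"ty":0,"tz":0.05,"yaw":0,"grip":1}
    - {"tx":-0.001,"ty":0,"tz":0.1,"yaw":0,"grip":1}
    - {"tx":-0.001,"ty":0,"tz":0.14,"yaw":0,"grip":1}
    - {"tx":-0.001,"ty":0,"tz":0.17,"yaw":0,"grip":1}
    - {"tx":-0.001,"ty":0,"tz":0.19,"yaw":0,"grip":1}
    - {"tx":-0.001,"ty":0,"tz":0.1965,"yaw":0,"grip":1}
    - {"tx":-0.001,"ty":0,"tz":0.1965,"yaw":0,"grip":1}

```text
time: 3.42
tool_pos: [0.6252, 0.1984, 0.0304]
tool_rot: [3.142, -0.0, 0.132]
contact_force: [0.2, 0.3, -0.0]
opening: 0.0919
```

Call:
apply_moves:
  plan:
    - {"tx":0,"ty":0,"tz":0,"yaw":0,"grip":0.1}
    - {"tx":0,"ty":0,"tz":0,"yaw":0,"grip":0.1}
    - {"tx":0,"ty":0,"tz":0,"yaw":0,"grip":0.1}
    - {"tx":0,"ty":0,"tz":0,"yaw":0,"grip":0.1}
  force: 15

```text
time: 3.92
tool_pos: [0.6252, 0.1984, 0.0306]
tool_rot: [3.142, -0.001, 0.131]
contact_force: [-0.0, 0.5, 1.8]
opening: 0.0596
```

Call:
apply_moves:
  plan:
    - {"tx":0,"ty":0,"tz":-0.02,"yaw":0,"grip":0.1}
    - {"tx":0,"ty":0,"tz":-0.05,"yaw":0,"grip":0.1}
    - {"tx":0,"ty":0,"tz":-0.09,"yaw":0,"grip":0.1}
    - {"tx":0,"ty":0,"tz":-0.13,"yaw":0,"grip":0.1}
    - {"tx":0,"ty":0,"tz":-0.15,"yaw":0,"grip":0.1}
    - {"tx":0,"ty":0,"tz":-0.15,"yaw":0,"grip":0.1}
  force: 20

```text
time: 4.68
tool_pos: [0.6258, 0.1985, 0.182]
tool_rot: [-3.141, -0.004, 0.131]
contact_force: [-0.2, 0.2, -1.2]
opening: 0.0596
```

```bash
cat >> h.py <<'E'
def delta(tx,ty,z=None):
    s=robot.observe(); p=s["tool_pos"];y=s["tool_rot"][2]
    dx,dy=tx-p[0],ty-p[1]
    print(round(s["time"],2),"pos",np.round(p,4),"yaw",round(y,3),"tx %.4f ty %.4f"%(dx*np.cos(y)+dy*np.sin(y),dx*np.sin(y)-dy*np.cos(y)), "tz %.4f"%(p[2]-z) if z is not None else "", "op",s["opening"],"F",np.round(s["contact_force"],1))
E
python3 -c "
from h import *
delta(.4435,-.0985,.1)
p,d=robot.read_camera('wrist');cv2.imwrite('pics/w2.png',p[:,:,::-1])"
```

```text
4.67 pos [0.6258 0.1985 0.182 ] yaw 0.131 tx -0.2195 ty 0.2707 tz 0.0820 op 0.05961579254382237 F [-0.2  0.2 -1.2]
```

View pics/w2.png

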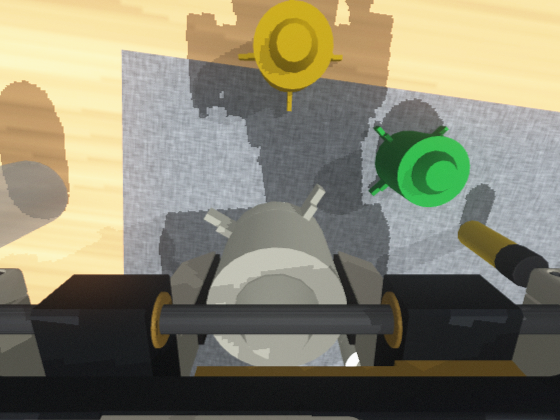

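Call:
apply_moves:
  plan:
    - {"tx":-0.02,"ty":0.025,"tz":0,"yaw":0,"grip":0.1}
    - {"tx":-0.05,"ty":0.065,"tz":0,"yaw":0,"grip":0.1}
    - {"tx":-0.09,"ty":0.11,"tz":0,"yaw":0,"grip":0.1}
    - {"tx":-0.13,"ty":0.16,"tz":0,"yaw":0,"grip":0.1}
    - {"tx":-0.17,"ty":0.21,"tz":0,"yaw":0,"grip":0.1}
    - {"tx":-0.2,"ty":0.25,"tz":0,"yaw":0,"grip":0.1}
    - {"tx":-0.2195,"ty":0.2707,"tz":0,"yaw":0,"grip":0.1}
    - {"tx":-0.2195,"ty":0.2707,"tz":0,"yaw":0,"grip":0.1}

```text
time: 5.72
tool_pos: [0.4411, -0.0996, 0.179]
tool_rot: [-3.14, 0.002, 0.127]
contact_force: [0.0, 0.3, -1.4]
opening: 0.0599
```

```bash
python3 - <<'E'
from h import *
delta(.4435,-.0985,.1)
for n in ("scene","side"):
    p,d=robot.read_camera(n);cv2.imwrite(f'pics/{n}2.png',p[:,:,::-1])
    X=cloud(robot.get_calibration(n),d);Q=X.reshape(-1,3);Q=Q[np.isfinite(Q).all(1)]
    Q=Q[np.hypot(Q[:,0]-.4435,Q[:,1]+.0985)<.05]
    for a,b in((.175,.19),(.225,.235)):
        pass
    S=Q[(Q[:,2]>.171)&(Q[:,2]<.178)]; print(n,len(S),fitc(S,.03) if len(S)>8 else "", np.round(Q[Q[:,2]>.1][:,2].min(),3))
E
```

```text
5.72 pos [ 0.4411 -0.0996  0.179 ] yaw 0.127 tx 0.0025 ty -0.0008 tz 0.0790 op 0.05992173328969997 F [ 0.   0.3 -1.4]
scene 52 (array([ 0.44146999, -0.09801609]), np.float64(0.0014206193397446041)) 0.147
side 63 (array([ 0.44125981, -0.09915076]), np.float64(0.0015762169005202624)) 0.148
```

View pics/side2.png

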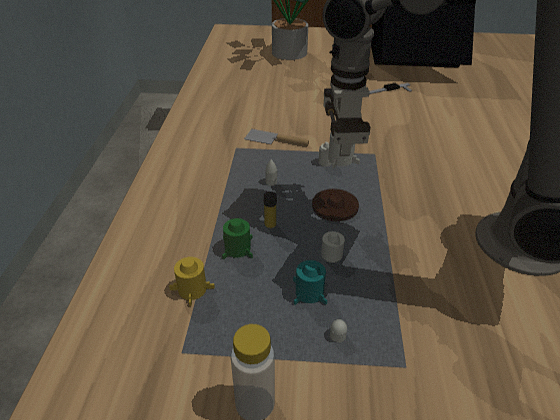

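Call:
apply_moves:
  plan:
    - {"tx":0.002,"ty":0,"tz":0.03,"yaw":0,"grip":0.1}
    - {"tx":0.002,"ty":0,"tz":0.07,"yaw":0,"grip":0.1}
    - {"tx":0.002,"ty":0,"tz":0.1,"yaw":0,"grip":0.1}
    - {"tx":0.002,"ty":0,"tz":0.115,"yaw":0,"grip":0.1}
    - {"tx":0.002,"ty":0,"tz":0.122,"yaw":0,"grip":0.1}
    - {"tx":0.002,"ty":0,"tz":0.128,"yaw":0,"grip":0.1}
    - {"tx":0.002,"ty":0,"tz":0.133,"yaw":0,"grip":0.1}
    - {"tx":0.002,"ty":0,"tz":0.133,"yaw":0,"grip":0.1}

```text
time: 6.82
tool_pos: [0.4448, -0.0984, 0.0473]
tool_rot: [3.141, -0.0, 0.131]
contact_force: [-0.2, -0.5, -0.9]
opening: 0.0599
```

```bash
python3 - <<'E'
from h import *
delta(.4435,-.0985,.0446)
E
```

```text
6.83 pos [ 0.4448 -0.0984  0.0473] yaw 0.131 tx -0.0013 ty -0.0001 tz 0.0027 op 0.05994726496316042 F [-0.2 -0.5 -0.9]
```

Within 3 mm of seated, no contact. Last bit, then release.

Call:
apply_moves:
  plan:
    - {"tx":-0.001,"ty":0,"tz":0.0015,"yaw":0,"grip":0.1}
    - {"tx":-0.001,"ty":0,"tz":0.003,"yaw":0,"grip":0.1}
    - {"tx":-0.001,"ty":0,"tz":0.003,"yaw":0,"grip":0.1}

```text
time: 7.2
tool_pos: [0.4438, -0.0987, 0.0446]
tool_rot: [3.141, -0.001, 0.131]
contact_force: [-0.7, -1.3, 3.3]
opening: 0.0598
```

Call:
apply_moves:
  plan:
    - {"tx":0,"ty":0,"tz":0,"yaw":0,"grip":1}
    - {"tx":0,"ty":0,"tz":0,"yaw":0,"grip":1}
    - {"tx":0,"ty":0,"tz":0,"yaw":0,"grip":1}
    - {"tx":0,"ty":0,"tz":-0.02,"yaw":0,"grip":1}
    - {"tx":0,"ty":0,"tz":-0.07,"yaw":0,"grip":1}
    - {"tx":0,"ty":0,"tz":-0.12,"yaw":0,"grip":1}
    - {"tx":0,"ty":0,"tz":-0.17,"yaw":0,"grip":1}
    - {"tx":0,"ty":0,"tz":-0.18,"yaw":0,"grip":1}

```text
time: 8.2
tool_pos: [0.4451, -0.099, 0.2274]
tool_rot: [3.138, -0.006, 0.131]
contact_force: [0.1, 0.6, 0.1]
opening: 0.0918
```

```bash
cat >> h.py <<'E'
def chk(spec,cams=("scene","side","wrist"),save=None):
    # spec: list of (x,y,r,zlo,zhi)
    for cam in cams:
        c=robot.get_calibration(cam);p,d=robot.read_camera(cam)
        if save: cv2.imwrite(f"pics/{cam}_{save}.png",p[:,:,::-1])
        Q=cloud(c,d).reshape(-1,3);Q=Q[np.isfinite(Q).all(1)]
        for x,y,r,a,b in spec:
            q=Q[np.hypot(Q[:,0]-x,Q[:,1]-y)<r+.015]; S=q[(q[:,2]>a)&(q[:,2]<b)]
            print(cam,(x,y,r,a),len(S),fitc(S,r) if len(S)>8 else "")
        q=Q[np.hypot(Q[:,0]-spec[0][0],Q[:,1]-spec[0][1])<.05];q=q[q[:,2]<.3]
        print("   z hist",{round(k*.004,3):int(v) for k,v in enumerate(np.histogram(q[:,2],np.arange(0,.3,.004))[0]) if v>8})
E
python3 - <<'E'
from h import *
delta(.454,.076)
chk([(.4435,-.0985,.03,.04,.078),(.454,.076,.025,.008,.046)],save="3")
E
```

```text
8.2 pos [ 0.4451 -0.099   0.2274] yaw 0.131 tx 0.0317 ty -0.1723  op 0.0917601999889586 F [0.1 0.6 0.1]
scene (0.4435, -0.0985, 0.03, 0.04) 241 (array([ 0.44430657, -0.0970026 ]), np.float64(0.0013262239935533404))
scene (0.454, 0.076, 0.025, 0.008) 216 (array([0.45454961, 0.07731052]), np.float64(0.001265092822428105))
   z hist {0.008: 52, 0.012: 210, 0.016: 32, 0.02: 34, 0.024: 51, 0.028: 29, 0.032: 29, 0.036: 29, 0.04: 25, 0.044: 20, 0.048: 28, 0.052: 22, 0.056: 28, 0.06: 25, 0.064: 27, 0.068: 27, 0.072: 21, 0.076: 60, 0.08: 116, 0.084: 24, 0.088: 30, 0.092: 37, 0.096: 18, 0.232: 10, 0.236: 12, 0.24: 11, 0.248: 12, 0.256: 12, 0.26: 9, 0.264: 9, 0.268: 12, 0.272: 11}
side (0.4435, -0.0985, 0.03, 0.04) 280 (array([ 0.44377801, -0.09957137]), np.float64(0.001608009947156931))
side (0.454, 0.076, 0.025, 0.008) 260 (array([0.45386949, 0.07511872]), np.float64(0.0011239888965892026))
   z hist {0.012: 246, 0.016: 88, 0.02: 39, 0.024: 49, 0.028: 38, 0.032: 44, 0.036: 37, 0.04: 25, 0.044: 34, 0.048: 28, 0.052: 29, 0.056: 29, 0.06: 26, 0.064: 30, 0.068: 37, 0.072: 34, 0.076: 31, 0.08: 140, 0.084: 48, 0.088: 23, 0.092: 39, 0.096: 37}
wrist (0.4435, -0.0985, 0.03, 0.04) 308 (array([ 0.44296403, -0.09867017]), np.float64(0.00010721778025185043))
wrist (0.454, 0.076, 0.025, 0.008) 652 (array([0.45325098, 0.0757777 ]), np.float64(0.0002783126400275979))
   z hist {0.012: 2230, 0.016: 166, 0.02: 42, 0.024: 63, 0.028: 92, 0.032: 88, 0.036: 23, 0.04: 30, 0.044: 27, 0.048: 29, 0.052: 33, 0.056: 32, 0.06: 29, 0.064: 34, 0.068: 34, 0.072: 37, 0.076: 38, 0.08: 1828, 0.084: 253, 0.088: 189, 0.092: 246, 0.096: 527, 0.224: 113, 0.228: 204, 0.232: 213, 0.236: 227, 0.24: 237, 0.244: 254, 0.248: 227, 0.252: 221, 0.256: 211, 0.26: 184, 0.264: 172, 0.268: 278, 0.272: 199, 0.276: 225, 0.28: 321, 0.284: 392, 0.288: 431, 0.292: 463}
```

Call:
apply_moves:
  plan:
    - {"tx":0.005,"ty":-0.03,"tz":0,"yaw":-0.18,"grip":1}
    - {"tx":0.01,"ty":-0.07,"tz":0,"yaw":-0.36,"grip":1}
    - {"tx":0.02,"ty":-0.11,"tz":0,"yaw":-0.54,"grip":1}
    - {"tx":0.0315,"ty":-0.172,"tz":0,"yaw":-0.72,"grip":1}
    - {"tx":0.0315,"ty":-0.172,"tz":0,"yaw":-0.9,"grip":1}
    - {"tx":0.0315,"ty":-0.172,"tz":0,"yaw":-1.08,"grip":1}
    - {"tx":0.0315,"ty":-0.172,"tz":0,"yaw":-1.26,"grip":1}
    - {"tx":0.0315,"ty":-0.172,"tz":0,"yaw":-1.44,"grip":1}

```text
time: 9.35
tool_pos: [0.4514, 0.0763, 0.222]
tool_rot: [-3.137, -0.0, 1.577]
contact_force: [0.3, 0.0, -0.5]
opening: 0.0918
```

```bash
python3 - <<'E'
from h import *
delta(.4535,.0757,.012)
E
```

```text
9.35 pos [0.4514 0.0763 0.222 ] yaw 1.577 tx -0.0006 ty 0.0021 tz 0.2100 op 0.09179376438433706 F [ 0.3  0.  -0.5]
```

Call:
apply_moves:
  plan:
    - {"tx":-0.0005,"ty":0.001,"tz":0,"yaw":0,"grip":1}
    - {"tx":-0.0005,"ty":0.001,"tz":0.05,"yaw":0,"grip":1}
    - {"tx":-0.0005,"ty":0.001,"tz":0.1,"yaw":0,"grip":1}
    - {"tx":-0.0005,"ty":0.001,"tz":0.14,"yaw":0,"grip":1}
    - {"tx":-0.0005,"ty":0.001,"tz":0.17,"yaw":0,"grip":1}
    - {"tx":-0.0005,"ty":0.001,"tz":0.19,"yaw":0,"grip":1}
    - {"tx":-0.0005,"ty":0.001,"tz":0.205,"yaw":0,"grip":1}
    - {"tx":-0.0005,"ty":0.001,"tz":0.205,"yaw":0,"grip":1}

```text
time: 10.35
tool_pos: [0.452, 0.0756, 0.0176]
tool_rot: [-3.137, 0.0, 1.567]
contact_force: [-0.2, -0.1, 0.4]
opening: 0.0919
```

```bash
python3 - <<'E'
from h import *
delta(.4535,.0757,.012)
E
```

```text
10.35 pos [0.452  0.0756 0.0176] yaw 1.567 tx 0.0001 ty 0.0015 tz 0.0056 op 0.09192760719079553 F [-0.2 -0.1  0.4]
```

Call:
apply_moves:
  plan:
    - {"tx":0,"ty":0.0015,"tz":0.005,"yaw":0,"grip":1}
    - {"tx":0,"ty":0.0015,"tz":0.005,"yaw":0,"grip":1}
    - {"tx":0,"ty":0.0015,"tz":0.005,"yaw":0,"grip":0}
    - {"tx":0,"ty":0.0015,"tz":0.005,"yaw":0,"grip":-0.1}
    - {"tx":0,"ty":0.0015,"tz":0.005,"yaw":0,"grip":-0.1}
    - {"tx":0,"ty":0.0015,"tz":0.005,"yaw":0,"grip":-0.1}
    - {"tx":0,"ty":0.0015,"tz":0.005,"yaw":0,"grip":-0.1}
  force: 15

```text
time: 11.22
tool_pos: [0.455, 0.0756, 0.0143]
tool_rot: [3.142, 0.0, 1.571]
contact_force: [0.0, 0.6, 0.8]
opening: 0.0495
```

Call:
apply_moves:
  plan:
    - {"tx":0,"ty":0,"tz":-0.02,"yaw":0,"grip":-0.1}
    - {"tx":0,"ty":0,"tz":-0.06,"yaw":0,"grip":-0.1}
    - {"tx":0,"ty":0,"tz":-0.1,"yaw":0,"grip":-0.1}
    - {"tx":0,"ty":0,"tz":-0.13,"yaw":0,"grip":-0.1}
    - {"tx":0,"ty":0,"tz":-0.14,"yaw":0,"grip":-0.1}
    - {"tx":0,"ty":0,"tz":-0.14,"yaw":0,"grip":-0.1}
  force: 20

```text
time: 11.98
tool_pos: [0.4549, 0.0756, 0.154]
tool_rot: [3.141, 0.0, 1.571]
contact_force: [-0.2, -0.4, -0.8]
opening: 0.0497
```

```bash
python3 - <<'E'
from h import *
delta(.4435,-.0985,.0963)
E
```

```text
11.97 pos [0.4549 0.0756 0.154 ] yaw 1.571 tx -0.1741 ty -0.0114 tz 0.0577 op 0.04969630886668495 F [-0.2 -0.4 -0.8]
```

Call:
apply_moves:
  plan:
    - {"tx":-0.03,"ty":-0.002,"tz":0,"yaw":0,"grip":-0.1}
    - {"tx":-0.07,"ty":-0.004,"tz":0,"yaw":0,"grip":-0.1}
    - {"tx":-0.11,"ty":-0.008,"tz":0,"yaw":0,"grip":-0.1}
    - {"tx":-0.145,"ty":-0.01,"tz":0,"yaw":0,"grip":-0.1}
    - {"tx":-0.165,"ty":-0.0114,"tz":0,"yaw":0,"grip":-0.1}
    - {"tx":-0.174,"ty":-0.0114,"tz":0,"yaw":0,"grip":-0.1}
    - {"tx":-0.174,"ty":-0.0114,"tz":0,"yaw":0,"grip":-0.1}
    - {"tx":-0.174,"ty":-0.0114,"tz":0,"yaw":0,"grip":-0.1}

```text
time: 12.98
tool_pos: [0.4434, -0.0975, 0.1538]
tool_rot: [-3.141, -0.001, 1.572]
contact_force: [-0.7, 0.0, -0.0]
opening: 0.0495
```

```bash
python3 - <<'E'
from h import *
delta(.4435,-.0985,.0963)
chk([(.4435,-.0985,.03,.04,.078),(.4435,-.0985,.025,.141,.15)],("scene","side"),save="4")
E
```

```text
12.97 pos [ 0.4434 -0.0975  0.1538] yaw 1.572 tx -0.0010 ty 0.0001 tz 0.0575 op 0.0494646853902668 F [-0.7  0.  -0. ]
scene (0.4435, -0.0985, 0.03, 0.04) 242 (array([ 0.44433969, -0.09709287]), np.float64(0.0015077826729469907))
scene (0.4435, -0.0985, 0.025, 0.141) 55 (array([ 0.44339473, -0.09631324]), np.float64(0.001512522797286258))
   z hist {0.008: 49, 0.012: 207, 0.016: 42, 0.02: 31, 0.024: 41, 0.028: 35, 0.032: 33, 0.036: 24, 0.04: 24, 0.044: 23, 0.048: 29, 0.052: 27, 0.056: 23, 0.06: 22, 0.064: 29, 0.068: 26, 0.072: 22, 0.076: 61, 0.08: 117, 0.084: 24, 0.088: 25, 0.092: 40, 0.096: 15, 0.14: 28, 0.144: 20, 0.148: 20, 0.152: 18, 0.156: 23, 0.16: 27, 0.164: 29, 0.168: 39, 0.172: 34, 0.176: 41, 0.18: 31, 0.184: 51, 0.188: 79, 0.192: 33, 0.196: 27, 0.2: 15, 0.204: 15, 0.208: 15, 0.22: 9, 0.224: 14, 0.228: 18, 0.232: 56, 0.236: 27, 0.24: 84, 0.244: 30, 0.248: 18, 0.252: 55, 0.256: 68, 0.26: 111, 0.264: 44, 0.268: 58, 0.272: 48, 0.276: 48, 0.28: 56, 0.284: 56, 0.288: 45, 0.292: 54}
side (0.4435, -0.0985, 0.03, 0.04) 289 (array([ 0.4435789 , -0.09936425]), np.float64(0.0015125904989259035))
side (0.4435, -0.0985, 0.025, 0.141) 68 (array([ 0.44331107, -0.09862939]), np.float64(0.0014363862597645129))
   z hist {0.008: 23, 0.012: 220, 0.016: 91, 0.02: 44, 0.024: 52, 0.028: 42, 0.032: 43, 0.036: 31, 0.04: 30, 0.044: 28, 0.048: 31, 0.052: 27, 0.056: 29, 0.06: 36, 0.064: 30, 0.068: 28, 0.072: 32, 0.076: 37, 0.08: 136, 0.084: 54, 0.088: 22, 0.092: 32, 0.096: 40, 0.14: 22, 0.144: 32, 0.148: 24, 0.152: 30, 0.156: 39, 0.16: 48, 0.164: 49, 0.168: 49, 0.172: 54, 0.176: 49, 0.18: 57, 0.184: 60, 0.188: 147, 0.192: 56, 0.196: 45, 0.2: 53, 0.204: 31, 0.208: 10, 0.228: 22, 0.232: 51, 0.236: 55, 0.24: 60, 0.244: 78, 0.248: 34, 0.252: 57, 0.256: 83, 0.26: 122, 0.264: 52, 0.268: 52, 0.272: 57, 0.276: 42, 0.28: 52, 0.284: 57, 0.288: 55, 0.292: 50}
```

Call:
apply_moves:
  plan:
    - {"tx":-0.001,"ty":0,"tz":0.015,"yaw":0,"grip":-0.1}
    - {"tx":-0.001,"ty":0,"tz":0.03,"yaw":0,"grip":-0.1}
    - {"tx":-0.001,"ty":0,"tz":0.04,"yaw":0,"grip":-0.1}
    - {"tx":-0.001,"ty":0,"tz":0.047,"yaw":0,"grip":-0.1}
    - {"tx":-0.001,"ty":0,"tz":0.052,"yaw":0,"grip":-0.1}
    - {"tx":-0.001,"ty":0,"tz":0.055,"yaw":0,"grip":-0.1}
    - {"tx":-0.001,"ty":0,"tz":0.057,"yaw":0,"grip":-0.1}
    - {"tx":-0.001,"ty":0,"tz":0.057,"yaw":0,"grip":-0.1}

```text
time: 14.08
tool_pos: [0.4437, -0.0994, 0.0973]
tool_rot: [3.141, 0.0, 1.571]
contact_force: [0.4, 0.2, -0.6]
opening: 0.0502
```

Call:
apply_moves:
  plan:
    - {"tx":0.0005,"ty":0,"tz":0.001,"yaw":0,"grip":-0.1}
    - {"tx":0.0005,"ty":0,"tz":0.0015,"yaw":0,"grip":-0.1}
    - {"tx":0.0005,"ty":0,"tz":0.0015,"yaw":0,"grip":-0.1}

```text
time: 14.45
tool_pos: [0.4438, -0.0989, 0.0962]
tool_rot: [3.141, 0.0, 1.571]
contact_force: [-1.0, 0.6, 4.9]
opening: 0.0497
```

Call:
apply_moves:
  plan:
    - {"tx":0,"ty":0,"tz":0,"yaw":0,"grip":1}
    - {"tx":0,"ty":0,"tz":0,"yaw":0,"grip":1}
    - {"tx":0,"ty":0,"tz":0,"yaw":0,"grip":1}
    - {"tx":0,"ty":0,"tz":-0.02,"yaw":0,"grip":1}
    - {"tx":0,"ty":0,"tz":-0.07,"yaw":0,"grip":1}
    - {"tx":0,"ty":0,"tz":-0.12,"yaw":0,"grip":1}
    - {"tx":0,"ty":0,"tz":-0.14,"yaw":0,"grip":1}
    - {"tx":0,"ty":0,"tz":-0.14,"yaw":0,"grip":1}

```text
time: 15.45
tool_pos: [0.4443, -0.0991, 0.2369]
tool_rot: [3.138, 0.001, 1.571]
contact_force: [-0.5, 0.5, 0.3]
opening: 0.0918
```

```bash
python3 - <<'E'
from h import *
delta(.4695,-.3015)
chk([(.4435,-.0985,.025,.086,.126)],save="5")
E
```

```text
15.45 pos [ 0.4443 -0.0991  0.2369] yaw 1.571 tx -0.2024 ty 0.0252  op 0.09178458337607831 F [-0.5  0.5  0.3]
scene (0.4435, -0.0985, 0.025, 0.086) 235 (array([ 0.44429639, -0.09736101]), np.float64(0.0013373931646482329))
   z hist {0.008: 45, 0.012: 206, 0.016: 42, 0.02: 34, 0.024: 34, 0.028: 38, 0.032: 31, 0.036: 22, 0.04: 30, 0.044: 21, 0.048: 24, 0.052: 27, 0.056: 26, 0.06: 25, 0.064: 25, 0.068: 26, 0.072: 27, 0.076: 36, 0.08: 61, 0.084: 22, 0.088: 27, 0.092: 22, 0.096: 24, 0.1: 18, 0.104: 25, 0.108: 24, 0.112: 23, 0.116: 25, 0.12: 24, 0.124: 25, 0.128: 101, 0.132: 44, 0.136: 13, 0.14: 18, 0.144: 20, 0.236: 9, 0.24: 11, 0.244: 12, 0.248: 9, 0.252: 12, 0.256: 11, 0.26: 12, 0.264: 13, 0.268: 12, 0.272: 14, 0.276: 11, 0.28: 15}
side (0.4435, -0.0985, 0.025, 0.086) 268 (array([ 0.44347149, -0.09941706]), np.float64(0.0015399562323984328))
   z hist {0.008: 24, 0.012: 236, 0.016: 85, 0.02: 45, 0.024: 35, 0.028: 54, 0.032: 35, 0.036: 34, 0.04: 28, 0.044: 33, 0.048: 30, 0.052: 26, 0.056: 32, 0.06: 32, 0.064: 30, 0.068: 27, 0.072: 32, 0.076: 35, 0.08: 73, 0.084: 35, 0.088: 25, 0.092: 28, 0.096: 27, 0.1: 23, 0.104: 31, 0.108: 30, 0.112: 27, 0.116: 26, 0.12: 22, 0.124: 32, 0.128: 64, 0.132: 94, 0.136: 20, 0.14: 18, 0.144: 29, 0.256: 9, 0.28: 9}
wrist (0.4435, -0.0985, 0.025, 0.086) 411 (array([ 0.44307788, -0.09856902]), np.float64(0.00014854573285691237))
   z hist {0.012: 2093, 0.016: 123, 0.02: 46, 0.024: 55, 0.028: 96, 0.032: 74, 0.036: 32, 0.04: 21, 0.044: 28, 0.048: 26, 0.052: 27, 0.056: 34, 0.06: 27, 0.064: 28, 0.068: 34, 0.072: 31, 0.076: 38, 0.08: 521, 0.084: 57, 0.088: 34, 0.092: 41, 0.096: 34, 0.1: 27, 0.104: 43, 0.108: 45, 0.112: 44, 0.116: 45, 0.12: 50, 0.124: 53, 0.128: 356, 0.132: 1692, 0.136: 175, 0.14: 159, 0.144: 370, 0.232: 29, 0.236: 191, 0.24: 200, 0.244: 212, 0.248: 242, 0.252: 225, 0.256: 243, 0.26: 220, 0.264: 195, 0.268: 195, 0.272: 160, 0.276: 180, 0.28: 268, 0.284: 180, 0.288: 254, 0.292: 339}
```

View pics/side_5.png

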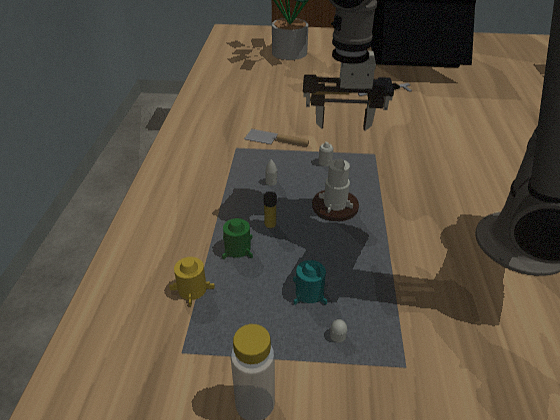

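View pics/wrist_5.png

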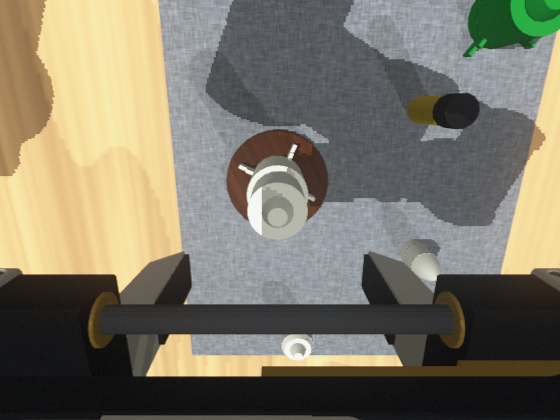

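Call:
apply_moves:
  plan:
    - {"tx":-0.04,"ty":0.005,"tz":0,"yaw":0,"grip":1}
    - {"tx":-0.09,"ty":0.012,"tz":0,"yaw":0,"grip":1}
    - {"tx":-0.14,"ty":0.018,"tz":0,"yaw":0,"grip":1}
    - {"tx":-0.18,"ty":0.023,"tz":0,"yaw":0,"grip":1}
    - {"tx":-0.202,"ty":0.025,"tz":0.02,"yaw":0,"grip":1}
    - {"tx":-0.202,"ty":0.025,"tz":0.04,"yaw":0,"grip":1}
    - {"tx":-0.202,"ty":0.025,"tz":0.04,"yaw":0,"grip":1}

```text
time: 16.48
tool_pos: [0.4673, -0.3001, 0.1927]
tool_rot: [-3.137, -0.004, 1.57]
contact_force: [-0.3, 0.0, 0.0]
opening: 0.0915
```

```bash
python3 - <<'E'
from h import *
delta(.4695,-.3015,.012)
chk([(.4695,-.3015,.02,.008,.046)],("wrist",),save="6")
E
```

```text
16.48 pos [ 0.4673 -0.3001  0.1927] yaw 1.57 tx -0.0014 ty 0.0022 tz 0.1807 op 0.09147753931704745 F [-0.3  0.   0. ]
wrist (0.4695, -0.3015, 0.02, 0.008) 248 (array([ 0.46846648, -0.30208099]), np.float64(0.00015262221738080123))
   z hist {0.0: 4562, 0.004: 24, 0.008: 19, 0.012: 25, 0.016: 19, 0.02: 24, 0.024: 29, 0.028: 30, 0.032: 26, 0.036: 33, 0.04: 33, 0.044: 28, 0.048: 132, 0.052: 354, 0.056: 576, 0.06: 100, 0.064: 107, 0.068: 79, 0.192: 117, 0.196: 186, 0.2: 215, 0.204: 212, 0.208: 235, 0.212: 223, 0.216: 212, 0.22: 209, 0.224: 176, 0.228: 178, 0.232: 150, 0.236: 230, 0.24: 113, 0.244: 125, 0.248: 159, 0.252: 180, 0.256: 190, 0.26: 211, 0.264: 225, 0.268: 579, 0.272: 4046, 0.276: 4662, 0.28: 23, 0.284: 1902, 0.288: 511, 0.292: 5355}
```

View pics/wrist_6.png

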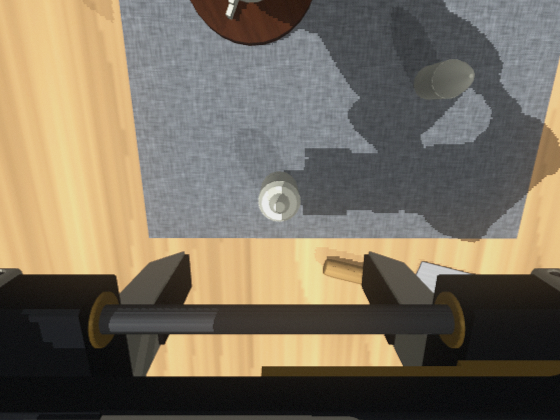

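Call:
apply_moves:
  plan:
    - {"tx":-0.0015,"ty":0.001,"tz":0.05,"yaw":0,"grip":1}
    - {"tx":-0.0015,"ty":0.001,"tz":0.1,"yaw":0,"grip":1}
    - {"tx":-0.0015,"ty":0.001,"tz":0.14,"yaw":0,"grip":1}
    - {"tx":-0.0015,"ty":0.001,"tz":0.165,"yaw":0,"grip":1}
    - {"tx":-0.0015,"ty":0.001,"tz":0.175,"yaw":0,"grip":1}
    - {"tx":-0.0015,"ty":0.001,"tz":0.175,"yaw":0,"grip":1}
    - {"tx":-0.0015,"ty":0.001,"tz":0.175,"yaw":0,"grip":1}

```text
time: 17.4
tool_pos: [0.4704, -0.3029, 0.0221]
tool_rot: [3.14, 0.002, 1.571]
contact_force: [0.5, 0.1, 0.0]
opening: 0.0917
```

```bash
python3 - <<'E'
from h import *
delta(.4685,-.302,.012)
E
```

```text
17.4 pos [ 0.4704 -0.3029  0.0221] yaw 1.571 tx 0.0009 ty -0.0019 tz 0.0101 op 0.09174643056907898 F [0.5 0.1 0. ]
```

Call:
apply_moves:
  plan:
    - {"tx":0.001,"ty":-0.0018,"tz":0.005,"yaw":0,"grip":1}
    - {"tx":0.001,"ty":-0.0018,"tz":0.009,"yaw":0,"grip":1}
    - {"tx":0.001,"ty":-0.0018,"tz":0.009,"yaw":0,"grip":0}
    - {"tx":0.001,"ty":-0.0018,"tz":0.009,"yaw":0,"grip":-0.3}
    - {"tx":0.001,"ty":-0.0018,"tz":0.009,"yaw":0,"grip":-0.3}
    - {"tx":0.001,"ty":-0.0018,"tz":0.009,"yaw":0,"grip":-0.3}
    - {"tx":0.001,"ty":-0.0018,"tz":0.009,"yaw":0,"grip":-0.3}
    - {"tx":0.001,"ty":-0.0018,"tz":0.009,"yaw":0,"grip":-0.3}
  force: 15

```text
time: 18.4
tool_pos: [0.4678, -0.3014, 0.0118]
tool_rot: [3.141, 0.0, 1.571]
contact_force: [0.6, -0.3, 0.2]
opening: 0.0397
```

Call:
apply_moves:
  plan:
    - {"tx":0,"ty":0,"tz":-0.02,"yaw":0,"grip":-0.3}
    - {"tx":0,"ty":0,"tz":-0.06,"yaw":0,"grip":-0.3}
    - {"tx":0,"ty":0,"tz":-0.11,"yaw":0,"grip":-0.3}
    - {"tx":0,"ty":0,"tz":-0.16,"yaw":0,"grip":-0.3}
    - {"tx":0,"ty":0,"tz":-0.19,"yaw":0,"grip":-0.3}
    - {"tx":0,"ty":0,"tz":-0.19,"yaw":0,"grip":-0.3}
    - {"tx":0,"ty":0,"tz":-0.19,"yaw":0,"grip":-0.3}
  force: 20

```text
time: 19.27
tool_pos: [0.4672, -0.3009, 0.2004]
tool_rot: [-3.14, -0.001, 1.571]
contact_force: [-1.3, -1.3, -0.5]
opening: 0.0396
```

```bash
python3 - <<'E'
from h import *
delta(.4435,-.0985,.1438)
E
```

```text
19.27 pos [ 0.4672 -0.3009  0.2004] yaw 1.571 tx 0.2024 ty -0.0237 tz 0.0566 op 0.0396424346435502 F [-1.3 -1.3 -0.5]
```

Call:
apply_moves:
  plan:
    - {"tx":0.03,"ty":-0.003,"tz":0,"yaw":0,"grip":-0.3}
    - {"tx":0.07,"ty":-0.008,"tz":0,"yaw":0,"grip":-0.3}
    - {"tx":0.115,"ty":-0.013,"tz":0,"yaw":0,"grip":-0.3}
    - {"tx":0.155,"ty":-0.018,"tz":0,"yaw":0,"grip":-0.3}
    - {"tx":0.185,"ty":-0.022,"tz":0,"yaw":0,"grip":-0.3}
    - {"tx":0.202,"ty":-0.024,"tz":0,"yaw":0,"grip":-0.3}
    - {"tx":0.202,"ty":-0.024,"tz":0,"yaw":0,"grip":-0.3}
    - {"tx":0.202,"ty":-0.024,"tz":0,"yaw":0,"grip":-0.3}

```text
time: 20.27
tool_pos: [0.444, -0.1002, 0.2014]
tool_rot: [-3.141, 0.0, 1.57]
contact_force: [0.4, 0.0, 0.6]
opening: 0.0395
```

```bash
python3 - <<'E'
from h import *
delta(.4435,-.0985,.1438)
chk([(.4435,-.0985,.025,.086,.126),(.4435,-.0985,.02,.19,.199)],("scene","side"),save="7")
E
```

```text
20.27 pos [ 0.444  -0.1002  0.2014] yaw 1.57 tx 0.0017 ty -0.0005 tz 0.0576 op 0.039509936161828435 F [0.4 0.  0.6]
scene (0.4435, -0.0985, 0.025, 0.086) 231 (array([ 0.44410061, -0.09731346]), np.float64(0.0013517558650194955))
scene (0.4435, -0.0985, 0.02, 0.19) 40 (array([ 0.44435784, -0.09986843]), np.float64(0.0013221891680606883))
   z hist {0.008: 43, 0.012: 221, 0.016: 33, 0.02: 36, 0.024: 39, 0.028: 38, 0.032: 29, 0.036: 19, 0.04: 29, 0.044: 27, 0.048: 21, 0.052: 25, 0.056: 26, 0.06: 27, 0.064: 24, 0.068: 28, 0.072: 23, 0.076: 36, 0.08: 63, 0.084: 25, 0.088: 25, 0.092: 21, 0.096: 20, 0.1: 22, 0.104: 27, 0.108: 22, 0.112: 24, 0.116: 30, 0.12: 19, 0.124: 24, 0.128: 99, 0.132: 41, 0.136: 19, 0.14: 15, 0.144: 21, 0.188: 12, 0.192: 24, 0.196: 12, 0.2: 19, 0.204: 26, 0.208: 22, 0.212: 36, 0.216: 34, 0.22: 39, 0.224: 37, 0.228: 33, 0.232: 38, 0.236: 43, 0.24: 50, 0.244: 34, 0.248: 25, 0.252: 18, 0.256: 9, 0.26: 10, 0.268: 14, 0.272: 20, 0.276: 31, 0.28: 56, 0.284: 29, 0.288: 116, 0.292: 40}
side (0.4435, -0.0985, 0.025, 0.086) 272 (array([ 0.44340871, -0.0995718 ]), np.float64(0.0015269980296465653))
side (0.4435, -0.0985, 0.02, 0.19) 46 (array([ 0.44363596, -0.10222482]), np.float64(0.0015727374431510634))
   z hist {0.008: 17, 0.012: 223, 0.016: 89, 0.02: 42, 0.024: 47, 0.028: 43, 0.032: 41, 0.036: 33, 0.04: 32, 0.044: 29, 0.048: 28, 0.052: 26, 0.056: 33, 0.06: 37, 0.064: 28, 0.068: 28, 0.072: 31, 0.076: 33, 0.08: 78, 0.084: 30, 0.088: 35, 0.092: 21, 0.096: 28, 0.1: 24, 0.104: 28, 0.108: 34, 0.112: 22, 0.116: 31, 0.12: 23, 0.124: 26, 0.128: 67, 0.132: 98, 0.136: 15, 0.14: 21, 0.144: 26, 0.188: 12, 0.192: 21, 0.196: 25, 0.2: 32, 0.204: 33, 0.208: 41, 0.212: 44, 0.216: 50, 0.22: 56, 0.224: 52, 0.228: 51, 0.232: 53, 0.236: 47, 0.24: 69, 0.244: 93, 0.248: 55, 0.252: 43, 0.256: 27, 0.272: 24, 0.276: 36, 0.28: 65, 0.284: 49, 0.288: 105, 0.292: 65}
```

View pics/scene_7.png

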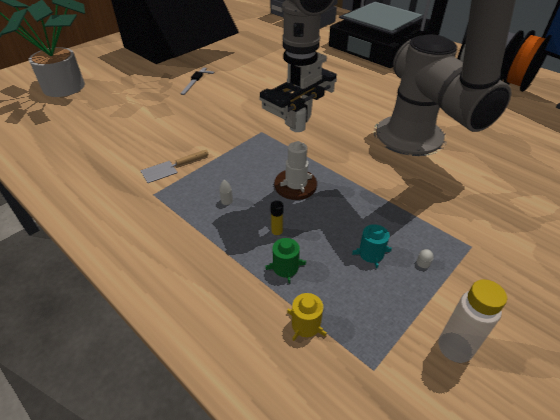

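Call:
apply_moves:
  plan:
    - {"tx":0.0023,"ty":0,"tz":0.01,"yaw":0,"grip":-0.3}
    - {"tx":0.0023,"ty":0,"tz":0.025,"yaw":0,"grip":-0.3}
    - {"tx":0.0023,"ty":0,"tz":0.035,"yaw":0,"grip":-0.3}
    - {"tx":0.0023,"ty":0,"tz":0.043,"yaw":0,"grip":-0.3}
    - {"tx":0.0023,"ty":0,"tz":0.049,"yaw":0,"grip":-0.3}
    - {"tx":0.0023,"ty":0,"tz":0.053,"yaw":0,"grip":-0.3}
    - {"tx":0.0023,"ty":0,"tz":0.055,"yaw":0,"grip":-0.3}
    - {"tx":0.0023,"ty":0,"tz":0.055,"yaw":0,"grip":-0.3}

```text
time: 21.38
tool_pos: [0.4439, -0.0971, 0.1468]
tool_rot: [3.141, 0.0, 1.571]
contact_force: [-0.6, 0.3, -0.6]
opening: 0.0396
```

Call:
apply_moves:
  plan:
    - {"tx":-0.0003,"ty":0,"tz":0.0015,"yaw":0,"grip":-0.3}
    - {"tx":-0.0003,"ty":0,"tz":0.003,"yaw":0,"grip":-0.3}
    - {"tx":-0.0003,"ty":0,"tz":0.0033,"yaw":0,"grip":-0.3}
    - {"tx":-0.0003,"ty":0,"tz":0.0033,"yaw":0,"grip":-0.3}

```text
time: 21.88
tool_pos: [0.4439, -0.0974, 0.1437]
tool_rot: [3.141, 0.0, 1.571]
contact_force: [-0.8, 0.3, 3.2]
opening: 0.0397
```

Call:
apply_moves:
  plan:
    - {"tx":0,"ty":0,"tz":0,"yaw":0,"grip":1}
    - {"tx":0,"ty":0,"tz":0,"yaw":0,"grip":1}
    - {"tx":0,"ty":0,"tz":0,"yaw":0,"grip":1}
    - {"tx":0,"ty":0,"tz":-0.01,"yaw":0,"grip":1}
    - {"tx":0,"ty":0,"tz":-0.05,"yaw":0,"grip":1}
    - {"tx":0,"ty":0,"tz":-0.1,"yaw":0,"grip":1}
    - {"tx":0,"ty":0,"tz":-0.12,"yaw":0,"grip":1}
    - {"tx":0,"ty":0,"tz":-0.12,"yaw":0,"grip":1}

```text
time: 22.88
tool_pos: [0.4445, -0.0976, 0.2653]
tool_rot: [3.138, 0.002, 1.571]
contact_force: [-0.2, -0.2, 0.0]
opening: 0.0919
```

```bash
python3 - <<'E'
from h import *
delta(.6175,-.1930,.012)
chk([(.4435,-.0985,.02,.136,.176),(.6175,-.193,.016,.008,.04)],save="8")
E
```

```text
22.88 pos [ 0.4445 -0.0976  0.2653] yaw 1.571 tx -0.0954 ty 0.1730 tz 0.2533 op 0.09190528919473737 F [-0.2 -0.2  0. ]
scene (0.4435, -0.0985, 0.02, 0.136) 208 (array([ 0.44435957, -0.09708769]), np.float64(0.0013554754932680292))
scene (0.6175, -0.193, 0.016, 0.008) 112 (array([ 0.61818795, -0.19226184]), np.float64(0.0011686428064284166))
   z hist {0.008: 55, 0.012: 196, 0.016: 45, 0.02: 34, 0.024: 46, 0.028: 31, 0.032: 34, 0.036: 19, 0.04: 23, 0.044: 25, 0.048: 28, 0.052: 29, 0.056: 21, 0.06: 26, 0.064: 27, 0.068: 20, 0.072: 29, 0.076: 41, 0.08: 61, 0.084: 23, 0.088: 22, 0.092: 26, 0.096: 15, 0.1: 25, 0.104: 27, 0.108: 21, 0.112: 23, 0.116: 23, 0.12: 24, 0.124: 27, 0.128: 47, 0.132: 31, 0.136: 27, 0.14: 18, 0.144: 22, 0.148: 22, 0.152: 19, 0.156: 23, 0.16: 16, 0.164: 22, 0.168: 24, 0.172: 15, 0.176: 24, 0.18: 29, 0.184: 56, 0.188: 23, 0.192: 13, 0.196: 15, 0.268: 13, 0.272: 10, 0.276: 11, 0.28: 13, 0.284: 14, 0.288: 13, 0.292: 13}
side (0.4435, -0.0985, 0.02, 0.136) 231 (array([ 0.44367199, -0.09930097]), np.float64(0.0014484396899602321))
side (0.6175, -0.193, 0.016, 0.008) 106 
[... 779 characters left out ...]
15105, -0.19359716]), np.float64(0.0003732335040830305))
   z hist {0.012: 1829, 0.016: 133, 0.02: 26, 0.024: 52, 0.028: 84, 0.032: 65, 0.036: 22, 0.04: 28, 0.044: 13, 0.048: 24, 0.052: 20, 0.056: 29, 0.06: 21, 0.064: 25, 0.068: 23, 0.072: 26, 0.076: 31, 0.08: 453, 0.084: 39, 0.088: 32, 0.092: 29, 0.096: 24, 0.1: 28, 0.104: 34, 0.108: 40, 0.112: 32, 0.116: 33, 0.12: 42, 0.124: 37, 0.128: 112, 0.132: 440, 0.136: 33, 0.14: 42, 0.144: 43, 0.148: 33, 0.152: 44, 0.156: 53, 0.16: 49, 0.164: 50, 0.168: 53, 0.172: 59, 0.176: 65, 0.18: 227, 0.184: 451, 0.188: 922, 0.192: 154, 0.196: 133, 0.2: 142, 0.26: 18, 0.264: 183, 0.268: 208, 0.272: 202, 0.276: 230, 0.28: 237, 0.284: 226, 0.288: 209, 0.292: 198}
```

View pics/side_8.png

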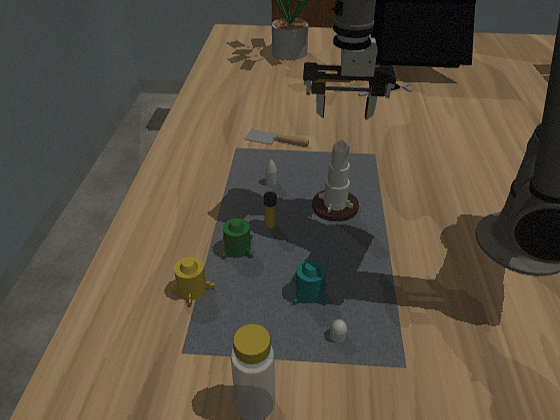

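Call:
apply_moves:
  plan:
    - {"tx":-0.015,"ty":0.03,"tz":0,"yaw":0,"grip":1}
    - {"tx":-0.04,"ty":0.075,"tz":0,"yaw":0,"grip":1}
    - {"tx":-0.065,"ty":0.12,"tz":0,"yaw":0,"grip":1}
    - {"tx":-0.085,"ty":0.155,"tz":0.01,"yaw":0,"grip":1}
    - {"tx":-0.096,"ty":0.1725,"tz":0.04,"yaw":0,"grip":1}
    - {"tx":-0.096,"ty":0.1725,"tz":0.07,"yaw":0,"grip":1}
    - {"tx":-0.096,"ty":0.1725,"tz":0.07,"yaw":0,"grip":1}

```text
time: 23.9
tool_pos: [0.6144, -0.1926, 0.1891]
tool_rot: [-3.134, -0.004, 1.571]
contact_force: [-0.1, -0.1, 0.1]
opening: 0.0922
```

```bash
python3 - <<'E'
from h import *
delta(.6175,-.1937,.013)
chk([(.6175,-.193,.016,.008,.04)],("wrist",),save="9")
E
```

```text
23.9 pos [ 0.6144 -0.1926  0.1891] yaw 1.571 tx -0.0011 ty 0.0031 tz 0.1761 op 0.09216825766618429 F [-0.1 -0.1  0.1]
wrist (0.6175, -0.193, 0.016, 0.008) 176 (array([ 0.61708691, -0.19363595]), np.float64(0.0001675695310866732))
   z hist {0.0: 5274, 0.004: 23, 0.008: 16, 0.012: 23, 0.016: 16, 0.02: 21, 0.024: 27, 0.028: 23, 0.032: 24, 0.036: 26, 0.04: 55, 0.044: 105, 0.048: 71, 0.052: 125, 0.056: 113, 0.06: 123, 0.064: 137, 0.068: 86, 0.072: 53, 0.188: 93, 0.192: 175, 0.196: 187, 0.2: 199, 0.204: 219, 0.208: 223, 0.212: 224, 0.216: 199, 0.22: 181, 0.224: 165, 0.228: 145, 0.232: 209, 0.236: 120, 0.24: 122, 0.244: 154, 0.248: 182, 0.252: 190, 0.256: 202, 0.26: 231, 0.264: 461, 0.268: 3576, 0.272: 5564, 0.276: 48, 0.28: 1827, 0.284: 432, 0.288: 5128, 0.292: 6512}
```

View pics/wrist_9.png

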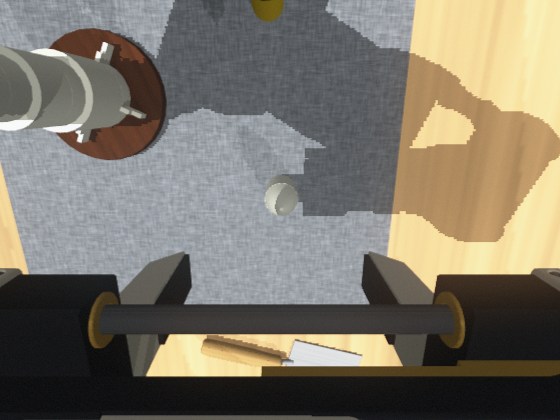

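Call:
apply_moves:
  plan:
    - {"tx":-0.001,"ty":0.001,"tz":0.05,"yaw":0,"grip":1}
    - {"tx":-0.001,"ty":0.001,"tz":0.1,"yaw":0,"grip":1}
    - {"tx":-0.001,"ty":0.001,"tz":0.14,"yaw":0,"grip":1}
    - {"tx":-0.001,"ty":0.001,"tz":0.16,"yaw":0,"grip":1}
    - {"tx":-0.001,"ty":0.001,"tz":0.165,"yaw":0,"grip":1}
    - {"tx":-0.001,"ty":0.001,"tz":0.165,"yaw":0,"grip":1}
    - {"tx":-0.001,"ty":0.001,"tz":0.165,"yaw":0,"grip":1}

```text
time: 24.82
tool_pos: [0.6183, -0.1947, 0.0303]
tool_rot: [3.139, 0.001, 1.571]
contact_force: [0.4, -0.6, -0.4]
opening: 0.0918
```

```bash
python3 - <<'E'
from h import *
delta(.6173,-.1937,.013)
E
```

```text
24.82 pos [ 0.6183 -0.1947  0.0303] yaw 1.571 tx 0.0010 ty -0.0010 tz 0.0173 op 0.09183795554936919 F [ 0.4 -0.6 -0.4]
```

Call:
apply_moves:
  plan:
    - {"tx":0.001,"ty":-0.001,"tz":0.008,"yaw":0,"grip":1}
    - {"tx":0.001,"ty":-0.001,"tz":0.016,"yaw":0,"grip":1}
    - {"tx":0.001,"ty":-0.001,"tz":0.016,"yaw":0,"grip":1}
    - {"tx":0.001,"ty":-0.001,"tz":0.016,"yaw":0,"grip":0}
    - {"tx":0.001,"ty":-0.001,"tz":0.016,"yaw":0,"grip":-0.5}
    - {"tx":0.001,"ty":-0.001,"tz":0.016,"yaw":0,"grip":-0.5}
    - {"tx":0.001,"ty":-0.001,"tz":0.016,"yaw":0,"grip":-0.5}
    - {"tx":0.001,"ty":-0.001,"tz":0.016,"yaw":0,"grip":-0.5}
  force: 15

```text
time: 25.82
tool_pos: [0.6163, -0.1934, 0.0125]
tool_rot: [3.141, 0.0, 1.571]
contact_force: [-0.5, -0.2, -0.6]
opening: 0.0461
```

Call:
apply_moves:
  plan:
    - {"tx":0,"ty":0,"tz":0,"yaw":0,"grip":-0.5}
    - {"tx":0,"ty":0,"tz":0,"yaw":0,"grip":-0.5}

```text
time: 26.08
tool_pos: [0.6163, -0.1934, 0.0125]
tool_rot: [3.141, 0.0, 1.571]
contact_force: [-0.6, 0.3, -0.5]
opening: 0.0315
```

Call:
apply_moves:
  plan:
    - {"tx":0,"ty":0,"tz":-0.02,"yaw":0,"grip":-0.5}
    - {"tx":0,"ty":0,"tz":-0.06,"yaw":0,"grip":-0.5}
    - {"tx":0,"ty":0,"tz":-0.11,"yaw":0,"grip":-0.5}
    - {"tx":0,"ty":0,"tz":-0.16,"yaw":0,"grip":-0.5}
    - {"tx":0,"ty":0,"tz":-0.21,"yaw":0,"grip":-0.5}
    - {"tx":0,"ty":0,"tz":-0.24,"yaw":0,"grip":-0.5}
    - {"tx":0,"ty":0,"tz":-0.24,"yaw":0,"grip":-0.5}
    - {"tx":0,"ty":0,"tz":-0.24,"yaw":0,"grip":-0.5}
  force: 20

```text
time: 27.08
tool_pos: [0.6157, -0.1931, 0.2508]
tool_rot: [-3.139, -0.001, 1.571]
contact_force: [-0.9, 0.2, -1.0]
opening: 0.0314
```

```bash
python3 - <<'E'
from h import *
delta(.4435,-.0982,.2005)
E
```

```text
27.07 pos [ 0.6157 -0.1931  0.2508] yaw 1.571 tx 0.0949 ty -0.1722 tz 0.0503 op 0.03141357981922975 F [-0.9  0.2 -1. ]
```

Call:
apply_moves:
  plan:
    - {"tx":0.015,"ty":-0.03,"tz":0,"yaw":0,"grip":-0.5}
    - {"tx":0.035,"ty":-0.065,"tz":0,"yaw":0,"grip":-0.5}
    - {"tx":0.06,"ty":-0.105,"tz":0,"yaw":0,"grip":-0.5}
    - {"tx":0.08,"ty":-0.14,"tz":0,"yaw":0,"grip":-0.5}
    - {"tx":0.09,"ty":-0.163,"tz":0,"yaw":0,"grip":-0.5}
    - {"tx":0.0949,"ty":-0.172,"tz":0,"yaw":0,"grip":-0.5}
    - {"tx":0.0949,"ty":-0.172,"tz":0,"yaw":0,"grip":-0.5}
    - {"tx":0.0949,"ty":-0.172,"tz":0,"yaw":0,"grip":-0.5}

```text
time: 28.08
tool_pos: [0.445, -0.0989, 0.252]
tool_rot: [-3.141, -0.0, 1.571]
contact_force: [1.2, 0.1, 0.5]
opening: 0.0314
```

```bash
python3 - <<'E'
from h import *
delta(.4435,-.0982,.2005)
chk([(.4435,-.0985,.02,.136,.176),(.4435,-.0985,.016,.241,.250)],("scene","side"),save="10")
E
```

```text
28.07 pos [ 0.445  -0.0989  0.252 ] yaw 1.571 tx 0.0007 ty -0.0015 tz 0.0515 op 0.031365751729620535 F [1.2 0.1 0.5]
scene (0.4435, -0.0985, 0.02, 0.136) 203 (array([ 0.44431231, -0.09700842]), np.float64(0.0012896035975303436))
scene (0.4435, -0.0985, 0.016, 0.241) 40 (array([ 0.44556349, -0.09769098]), np.float64(0.0011544880564174772))
   z hist {0.008: 48, 0.012: 208, 0.016: 44, 0.02: 29, 0.024: 46, 0.028: 30, 0.032: 37, 0.036: 16, 0.04: 33, 0.044: 24, 0.048: 24, 0.052: 21, 0.056: 25, 0.06: 26, 0.064: 26, 0.068: 29, 0.072: 24, 0.076: 36, 0.08: 62, 0.084: 26, 0.088: 20, 0.092: 25, 0.096: 14, 0.1: 24, 0.104: 28, 0.108: 21, 0.112: 22, 0.116: 25, 0.12: 24, 0.124: 28, 0.128: 53, 0.132: 28, 0.136: 17, 0.14: 22, 0.144: 22, 0.148: 21, 0.152: 22, 0.156: 20, 0.16: 20, 0.164: 20, 0.168: 19, 0.172: 20, 0.176: 22, 0.18: 34, 0.184: 55, 0.188: 23, 0.192: 14, 0.196: 12, 0.24: 18, 0.244: 22, 0.248: 16, 0.252: 14, 0.256: 28, 0.26: 26, 0.264: 38, 0.268: 34, 0.272: 42, 0.276: 41, 0.28: 40, 0.284: 38, 0.288: 44, 0.292: 45}
side (0.4435, -0.0985, 0.02, 0.136) 237 (array([ 0.44377628, -0.099418  ]), np.float64(0.001431377391540677))
side (0.4435, -0.0985, 0.016, 0.241) 47 (array([ 0.44490251, -0.10026132]), np.float64(0.0015012626005493246))
   z hist {0.008: 12, 0.012: 230, 0.016: 92, 0.02: 51, 0.024: 42, 0.028: 49, 0.032: 38, 0.036: 33, 0.04: 28, 0.044: 28, 0.048: 29, 0.052: 28, 0.056: 31, 0.06: 32, 0.064: 32, 0.068: 26, 0.072: 35, 0.076: 31, 0.08: 74, 0.084: 35, 0.088: 24, 0.092: 28, 0.096: 25, 0.1: 31, 0.104: 27, 0.108: 29, 0.112: 29, 0.116: 29, 0.12: 28, 0.124: 24, 0.128: 38, 0.132: 55, 0.136: 27, 0.14: 21, 0.144: 26, 0.148: 19, 0.152: 26, 0.156: 18, 0.16: 27, 0.164: 26, 0.168: 23, 0.172: 24, 0.176: 25, 0.18: 34, 0.184: 42, 0.188: 47, 0.192: 16, 0.196: 15, 0.24: 19, 0.244: 21, 0.248: 24, 0.252: 27, 0.256: 39, 0.26: 36, 0.264: 43, 0.268: 50, 0.272: 43, 0.276: 57, 0.28: 54, 0.284: 55, 0.288: 55, 0.292: 51}
```

View pics/side_10.png

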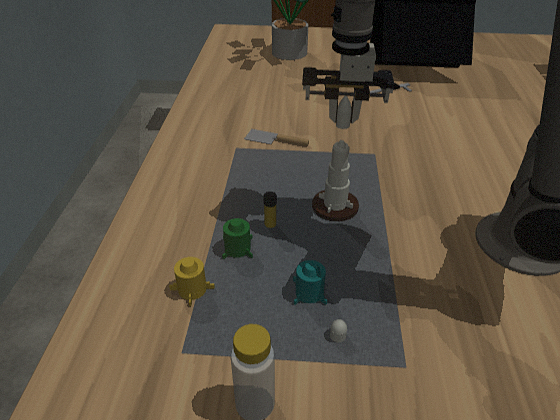

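Call:
apply_moves:
  plan:
    - {"tx":0.0007,"ty":-0.0012,"tz":0.01,"yaw":0,"grip":-0.5}
    - {"tx":0.0007,"ty":-0.0012,"tz":0.022,"yaw":0,"grip":-0.5}
    - {"tx":0.0007,"ty":-0.0012,"tz":0.03,"yaw":0,"grip":-0.5}
    - {"tx":0.0007,"ty":-0.0012,"tz":0.037,"yaw":0,"grip":-0.5}
    - {"tx":0.0007,"ty":-0.0012,"tz":0.043,"yaw":0,"grip":-0.5}
    - {"tx":0.0007,"ty":-0.0012,"tz":0.047,"yaw":0,"grip":-0.5}
    - {"tx":0.0007,"ty":-0.0012,"tz":0.049,"yaw":0,"grip":-0.5}
    - {"tx":0.0007,"ty":-0.0012,"tz":0.049,"yaw":0,"grip":-0.5}

```text
time: 29.18
tool_pos: [0.4431, -0.0978, 0.2035]
tool_rot: [3.141, 0.0, 1.571]
contact_force: [0.7, 0.6, -0.6]
opening: 0.0315
```

Call:
apply_moves:
  plan:
    - {"tx":0,"ty":0,"tz":0.0015,"yaw":0,"grip":-0.5}
    - {"tx":0,"ty":0,"tz":0.003,"yaw":0,"grip":-0.5}
    - {"tx":0,"ty":0,"tz":0.0033,"yaw":0,"grip":-0.5}
    - {"tx":0,"ty":0,"tz":0.0033,"yaw":0,"grip":-0.5}

```text
time: 29.68
tool_pos: [0.4432, -0.0978, 0.2004]
tool_rot: [3.141, 0.0, 1.571]
contact_force: [-0.6, -0.1, 2.4]
opening: 0.0314
```

Contact at the expected height; release and withdraw.

Call:
apply_moves:
  plan:
    - {"tx":0,"ty":0,"tz":0,"yaw":0,"grip":1}
    - {"tx":0,"ty":0,"tz":0,"yaw":0,"grip":1}
    - {"tx":0,"ty":0,"tz":0,"yaw":0,"grip":1}
    - {"tx":0,"ty":0,"tz":0,"yaw":0,"grip":1}
    - {"tx":0,"ty":0,"tz":-0.02,"yaw":0,"grip":1}
    - {"tx":0,"ty":0,"tz":-0.06,"yaw":0,"grip":1}
    - {"tx":0,"ty":0,"tz":-0.1,"yaw":0,"grip":1}
    - {"tx":0,"ty":0,"tz":-0.12,"yaw":0,"grip":1}

```text
time: 30.68
tool_pos: [0.4436, -0.0979, 0.3223]
tool_rot: [3.139, 0.001, 1.571]
contact_force: [0.9, -0.4, -2.1]
opening: 0.0916
```

```bash
python3 - <<'E'
from h import *
delta(.4435,-.0982,.2005)
chk([(.4435,-.0985,.03,.04,.078),(.4435,-.0985,.025,.086,.126),(.4435,-.0985,.02,.136,.176),(.4435,-.0985,.016,.192,.228),(.4455,.301,.016,.006,.024)],save="11")
for n in ("spare_center","glue_center","bottle","scraper"):
    for cam in ("scene","side"):
        c=robot.get_calibration(cam);q=robot.tip_of(n,cam)
        if q: print(n,cam,q[0]["confidence"],onplane(c,q[0]["pixel"],H[n]))
E
```

```text
30.68 pos [ 0.4436 -0.0979  0.3223] yaw 1.571 tx -0.0003 ty -0.0001 tz 0.1218 op 0.09164890143692177 F [ 0.9 -0.4 -2.1]
scene (0.4435, -0.0985, 0.03, 0.04) 244 (array([ 0.44418769, -0.09716216]), np.float64(0.0012749974610141775))
scene (0.4435, -0.0985, 0.025, 0.086) 233 (array([ 0.4442688 , -0.09709592]), np.float64(0.001255720653636493))
scene (0.4435, -0.0985, 0.02, 0.136) 206 (array([ 0.44439394, -0.0966401 ]), np.float64(0.001191740493060268))
scene (0.4435, -0.0985, 0.016, 0.192) 162 (array([ 0.44343339, -0.09717629]), np.float64(0.0013160581525571364))
scene (0.4455, 0.301, 0.016, 0.006) 70 (array([0.44543769, 0.30001249]), np.float64(0.0008277927993808057))
   z hist {0.008: 49, 0.012: 207, 0.016: 40, 0.02: 32, 0.024: 50, 0.028: 23, 0.032: 38, 0.036: 20, 0.04: 34, 0.044: 15, 0.048: 28, 0.052: 28, 0.056: 19, 0.06: 29, 0.064: 28, 0.068: 26, 0.072: 28, 0.076: 33, 0.08: 63, 0.084: 22, 0.088: 20, 0.092: 28, 0.096: 17, 0.1: 26, 0.104: 25, 0.108: 21, 0.112: 24, 0.116: 23, 0.12: 27, 0.124: 26, 0.128: 46, 0.132: 35, 0.136: 18, 0.14: 23, 0.144: 19, 0.148: 19, 0.152: 26, 0.156: 17, 0.1
[... 2431 characters left out ...]
, 0.176: 35, 0.18: 115, 0.184: 209, 0.188: 73, 0.192: 35, 0.196: 35, 0.2: 33, 0.204: 24, 0.208: 42, 0.212: 41, 0.216: 42, 0.22: 44, 0.224: 43, 0.228: 99, 0.232: 123, 0.236: 124, 0.24: 173, 0.244: 160, 0.248: 181, 0.252: 186, 0.256: 139, 0.26: 68}
spare_center scene 0.62 [0.44476858 0.30672435 0.021     ]
spare_center side 0.7 [0.44760602 0.30337271 0.021     ]
glue_center scene 0.97 [ 0.61145642 -0.00739582  0.046     ]
glue_center side 0.93 [ 0.60237565 -0.02694633  0.046     ]
bottle scene 0.72 [0.59495453 0.4514571  0.        ]
bottle side 0.71 [0.5942097  0.45537893 0.        ]
scraper scene 0.7 [ 0.61833168 -0.42121427  0.        ]
scraper side 0.91 [ 0.61378156 -0.41612388  0.        ]
```

View pics/side_11.png

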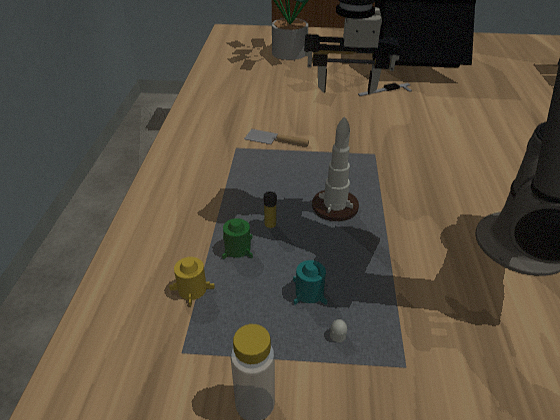

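View pics/scene_11.png

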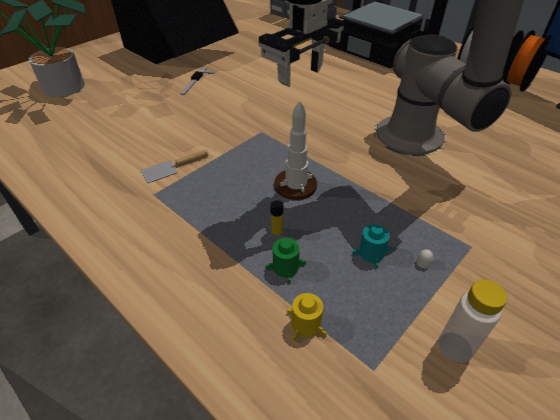

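Call:
apply_moves:
  plan:
    - {"tx":0,"ty":0,"tz":0,"yaw":0,"grip":1}
    - {"tx":0,"ty":0,"tz":0,"yaw":0,"grip":1}

```text
time: 31.48
tool_pos: [0.4431, -0.0977, 0.3201]
tool_rot: [3.142, -0.0, 1.571]
contact_force: [-0.2, 0.3, -0.2]
opening: 0.0918
```

```bash
python3 -c "
from cell import robot
print(robot.hand_in())"
```

```text
the job is handed in; nothing more can be done
None
```

I stacked the rocket on the stand in the order asked: white booster, middle stage, upper stage, pointed nose cone. I handed it in at about 31.5 s with the gripper open and clear above it.

- **Seating:** the last images put the shoulders at about 82, 132 and 188 mm and the nose tip at about 262 mm, which match fully seated parts. Each part met light contact (2 to 5 N) at its expected seating height.
- **Uprightness:** the fitted axes of all four parts agree within about 1 mm.
- **Left alone:** the spare cap, bottle, scraper, glue stick and coloured look-alikes were not touched and look unmoved in the pictures.
- **Disagreement:** the two fixed cameras put the glue stick about 2 cm apart in y, and an early low-confidence scene-camera detection put it on the white booster. It stands where it was in the pictures, so I take these as detector errors.

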